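# Find the thumb notch and release the queen-cell carrier's lid

## Task

Open the queen-cell carrier: press down the thumb catch sunk in the notch of its front lip until the lid springs open by itself, then take the hand away and leave the lid standing open. Nothing marks where along the lip the notch is; slide a fingertip along the lip's top and it drops in there. Use the fingertips only, grasp and lift nothing, and leave the things around the carrier where they are.

Things in the scene. Friction and masses are not known exactly. Their poses are not given: they have to be found in the camera images.
- carrier: Fixed grey plastic case, clear window in the lid, 340 mm wide (its y); case and lid 210 mm deep (x -105 to +105 mm), top at 130 mm when shut. Origin: centre of its underside, z up, -x is the front, towards the robot. A 36 mm deep lip (x -141 to -105 mm), flush with the shut lid, runs along the front from y -135 to +135 mm, with a flush black rubber bumper beyond each end.
- lip (a point): Middle of the lip's flat top (18 mm behind its front face, 130 mm above the bench); axes as the carrier's, the lip runs along y. The notch, same grey plastic, is somewhere along it: its middle up to 108 mm to either side of this point, known only by touch or sight. It is 48 mm long in y, open to the front, as deep in x as the lip; the rest of the lip is solid.
- catch (a joint): How far the catch is pressed straight down, m: 0 at rest, 0.008 at its stop; the lid lets go at about 0.005. The catch is the notch's flat floor, 46 mm (y) x 34 mm (x), 8 mm below the lip's top at rest; two closed fingers fit in. Its spring pushes back with 2 N at rest, 5.6 N at the stop, and brings it up again.
- lid (a joint): Lid opening, rad: 0 shut and latched. Hinged along the back (x +105 mm, height 118 mm). Once released a damped spring (about 2.5 N at the front edge) lifts the front edge, in about 1 s, to 0.7, its stop, and keeps it there: 130 mm higher and 55 mm farther back than shut. It pushes softly on a hand left above it.
- jar: Closed jar, 76 mm wide, 125 mm tall, loose, stands upright at the carrier's -y end; origin at the centre of its underside. To be left alone.
- cell_bar: Loose wooden bar with a row of wax cups, 20 x 240 mm (its y) and 19 mm tall, lies on the bench in front of the carrier; origin at the centre of its underside. To be left alone.
- queen_cage: Loose wooden queen cage, 80 x 34 x 16 mm, lies at the carrier's +y end; origin at the centre of its underside. To be left alone.
- brush: Loose brush, 170 mm long (its x), lies at the carrier's +y end; origin at the centre of its underside. To be left alone.

How it is judged:
By the outcome, as a careful person would: the job done as asked, in the order asked, and still so for the second after the job is handed in, with the robot touching nothing.
It also fails if it takes over 64 s, if anything falls off the work surface, if the arm or the gripper's body presses on something with over 40 N, if the wrist force passes 120 N, or if a joint passes its speed limit or range.

## Robot

A 6-joint arm with a two-finger parallel gripper is mounted at the origin on the work surface. World frame = base frame: x ahead of the robot, y to its left, z up, the work surface at z = 0. Lengths are in m, angles in rad, forces in N, time in s.
With the tool pointing down it reaches from about 0.275 to 1 m from the base axis. Payload 8.4 kg.
Tool frame: the origin (TCP) lies between the finger pads; the fingertips stand 25 mm ahead of it and the grasp point (between the pads) lies 6 mm ahead of it; z points along the fingers, y is the line along which they close (so a half turn about z gives the same grasp; the last joint's range is limited). The gripper opens to 85 mm and grips with 20 to 120 N. Pads are 22 mm wide; open, the fingers measure 114 mm over their backs; the gripper's body (76 mm by 85 mm) begins 54 mm behind the grasp point. The pads swing forward as they close: fully open they stand 13 mm farther back than shut.
Start: joints at [1.149, 0.353, 1.633, -0, 1.155, -0.002], TCP at [0.255, 0.571, 0.256] pointing down, gripper open.
Joint ranges: [-2.63, 2.63], [-0.92, 2.1], [0.06, 2.66], [-1.3, 4.44], [0, 2.69], [-3.02, 3.02]. Speed limits (rad/s): [2.22, 2.22, 2.79, 3.14, 3.14, 3.14].

## Interface

Orientations are given as a unit quaternion [w, x, y, z].
In Python, from plant import state, camera, camera_info, close_job gives the robot as it stands.
- The arm moves only by the tool drive_tool, never from a script. Its argument "deltas" is a list of rows, each an object of numbers: "tx", "ty", "tz": the shift along the tool's x, y, z in cm; "ax", "ay", "az": the turn, a rotation vector about the tool's x, y, z in rad; "claw": the finger opening in cm, from 0 to 8.54. In form: [{"tx": .., "ty": .., "tz": .., "ax": .., "ay": .., "az": .., "claw": ..}, ...]. A call has 1 to 5 rows; each row is the pose to reach, as a shift and turn from the pose commanded when the call began, along the tool's axes at that moment; what a row does not reach only later rows make up. A row lasts 1/10 s, in which the tool goes at most 50 mm and 8.59 degrees, less where a joint would pass 70% of its speed; a pose out of reach is approached as far as the arm can. A call with a gripper value outside its range is refused whole. The fingers move at their own pace and stop on an object; the grip force is fixed at half the most. Time passes only in rows, so rows that repeat a pose let the fingers close. It gives the time, the measured TCP pose, the force, the opening and the grip force at its end, in the units of the state.
- state(): the state, without advancing time (a new reading comes with each control period).
- camera(name): name is "side" or "top"; returns the picture (420x560x3 uint8, red, green, blue); there is no depth.
- camera_info(name): a dict with "mtx" (3x3 intrinsics, pixels), "extrinsics" (4x4, takes a point from world to camera coordinates). Camera axes: x right, y down, z forward; pixel columns grow to the right and rows downward; lengths in m; the calibration is good to about 2 mm. A picture is of the moment at which its call begins. camera_info takes no time and is no camera call.
- close_job(): hands the job in; it is judged then, once.
The state is a dict: "time_s": time; "q": joint angles; "dq": joint speeds; "joint_efforts": joint torques, N m; "eef_pos": TCP position; "ee_rot": TCP orientation; "ft_force": force on the tool from outside, world axes, zero at the start; "torque": the same for the moment, N m; "opening": finger opening in m; "grasp_force": force on a finger pad.
Only numpy, scipy, OpenCV 4.12 (cv2) and the standard library are available. Lean on these libraries where they do the work, as an engineer would, in place of code of your own. Each camera call takes 0.05 s, during which the arm holds its last target. There are 200 camera calls.

## Working session

There is one attempt and no reset: what is moved stays moved. The work goes in short steps, Python scripts to look and compute and a tool call to move; the robot and the scene stay as the last step left them, time stands still between calls to the robot, and variables do not carry over. Pictures are saved under pics/ and viewed, at most 10 in all, crops included, and the job is handed in when it is done.

Besides the shell and the picture viewer there is one more tool, called after "Emit:" as name(argument=value, ...), one argument or row to a line, values as JSON. drive_tool: Moves the arm, as the interface text tells. Its arguments: {"type":"object","properties":{"deltas":{"type":"array"}},"required":["deltas"]}

```bash
mkdir -p pics; python3 - <<'E'
from plant import *
import cv2
for n in("top","side"):
    cv2.imwrite(f"pics/{n}0.png",camera(n)[:,:,::-1]); c=camera_info(n); print(n,c["mtx"],c["extrinsics"])
print(state())
E
```

```text
top [[421.33555094   0.         284.56544821]
 [  0.         421.33555094 207.01446519]
 [  0.           0.           1.        ]] [[ 1.71453239e-01 -9.85192179e-01  3.96046015e-04 -3.67247041e-02]
 [-9.63528896e-01 -1.67766983e-01 -2.08485746e-01  6.28813360e-01]
 [ 2.05464969e-01  3.53639545e-02 -9.78025325e-01  8.47397580e-01]
 [ 0.00000000e+00  0.00000000e+00  0.00000000e+00  1.00000000e+00]]
side [[415.42153276   0.         279.10308725]
 [  0.         415.42153276 207.66730989]
 [  0.           0.           1.        ]] [[ 0.00981211  0.99986183 -0.01341765 -0.04715975]
 [ 0.88234643 -0.01497091 -0.47036225 -0.48850858]
 [-0.47049814 -0.00722377 -0.88237142  1.20836204]
 [ 0.          0.          0.          1.        ]]
{'time_s': 0.1, 'q': array([ 1.14860137e+00,  3.53597104e-01,  1.63405836e+00,  1.09178882e-05,
        1.15520697e+00, -2.41413254e-03]), 'dq': array([ 0.00117674, -0.00118659, -0.00233892, -0.00136873,  0.00034221,
       -0.00041276]), 'joint_efforts': array([ 4.73302907e-05, -6.06359982e+01, -3.42820430e+01, -9.21755856e-06,
        3.99818702e-03,  6.76840642e-06]), 'eef_pos': array([0.25456711, 0.5703707 , 0.25562596]), 'ee_rot': array([-1.38661162e-04,  2.08354834e-01,  9.78053097e-01, -6.19586351e-04]), 'ft_force': array([ 0.07266298,  0.66155034, -0.61969895]), 'torque': array([ 0.02665042, -0.00395561, -0.03862028]), 'grasp_force': 0.0, 'opening': 0.08537900601592778}
```

View pics/top0.png

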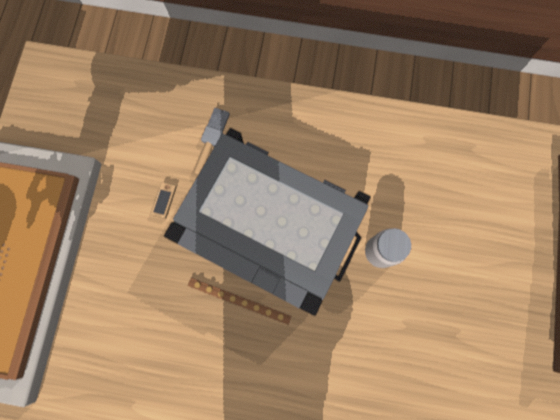

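View pics/side0.png

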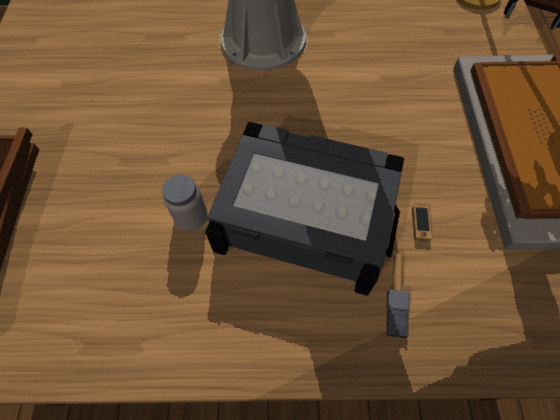

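The top view shows the carrier with black bumpers at about (175,233) and (311,303). There is a faint seam in the lip near (265,280), and in the side view near (290,138). I'll enhance that region.

```bash
cat > h.py <<'E'
from plant import *
import cv2, numpy as np
def ray(n,px,z):
    c=camera_info(n);E=c["extrinsics"];R,t=E[:3,:3],E[:3,3]
    o=-R.T@t; d=R.T@np.linalg.solve(c["mtx"],[px[0],px[1],1]); return o+d*(z-o[2])/d[2]
def proj(n,p):
    c=camera_info(n);E=c["extrinsics"];q=c["mtx"]@(E[:3,:3]@p+E[:3,3]); return q[:2]/q[2]
E
python3 - <<'E'
from h import *
for n,(x,y,w,h) in dict(top=(150,210,190,110),side=(235,110,190,80)).items():
    im=cv2.imread(f"pics/{n}0.png"); v=im.max(2)
    m=(v<30).astype(np.uint8)
    k,l,s,c=cv2.connectedComponentsWithStats(m)
    for i in range(1,k):
        a=s[i]
        if 60<a[4]<1500 and x-60<c[i][0]<x+w+30 and y-120<c[i][1]<y+h+100: print(n,a,c[i].round(1),ray(n,c[i],.13).round(4))
    cr=np.clip(im[y:y+h,x:x+w].astype(float)*2.5,0,255).astype(np.uint8)
    cr=cv2.resize(cr,(760,int(h*4)),interpolation=cv2.INTER_CUBIC)
    globals()[n]=cr
cv2.imwrite("pics/c.png",cv2.resize(np.vstack([top,side]),None,fx=.78,fy=.78))
E
```

```text
side [244 122  18  16 191] [252.3 129.6] [ 0.4332 -0.0128  0.13  ]
side [384 155  19  17 231] [393.8 162.7] [0.5241 0.2771 0.13  ]
side [385 205  14  53 226] [392.4 233.6] [0.6817 0.2526 0.13  ]
side [206 221  27  34 585] [218.1 237.2] [ 0.6839 -0.0712  0.13  ]
side [232 230  29  10  70] [247.  234.5] [ 0.6794 -0.0176  0.13  ]
side [324 251  30  14 169] [338.4 257.7] [0.7279 0.1489 0.13  ]
side [355 263  25  32 548] [366.5 278.2] [0.7669 0.1952 0.13  ]
```

View pics/c.png

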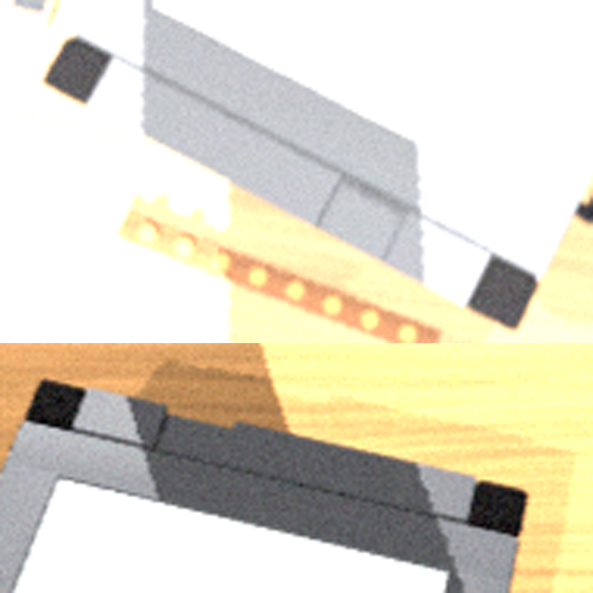

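The notch shows clearly in the enhanced crop. In the top image its sides are at about crop (332,198) and (397,234), and the side view shows a matching gap at crop x 165–237.

```bash
python3 - <<'E'
from h import *
A=np.array([[332,198],[397,234],[78,70],[502,292]])/3.12+[150,210]
P=[ray("top",a,.13) for a in A]; print("top",np.round(P,4))
b0,b1=np.array([.4332,-.0128,.13]),np.array([.5241,.2771,.13])
b0=(b0+P[3])/2;b1=(b1+P[2])/2
u=(b1-b0)/np.linalg.norm(b1-b0);m=(b0+b1)/2; print("lip",m,"u",u,"yaw",np.degrees(np.arctan2(-u[0],u[1])),np.linalg.norm(b1-b0))
print("top notch y",[(p-m)@u for p in P])
S=np.array([[162,425],[235,442]])
S=(S-[0,343])/3.12+[235,110]
print("side notch y",[(ray("side",s,.13)-m)@u for s in S])
s=state();from scipy.spatial.transform import Rotation as R
q=s["ee_rot"];print(R.from_quat(q,scalar_first=True).as_matrix().round(3))
E
```

```text
top [[ 0.4726  0.1007  0.13  ]
 [ 0.4578  0.0568  0.13  ]
 [ 0.5241  0.2751  0.13  ]
 [ 0.4343 -0.013   0.13  ]]
lip [0.47892958 0.13160727 0.13      ] u [0.29847574 0.95441722 0.        ] yaw -17.36607539919871 0.3027830618211022
top notch y [np.float64(-0.031389783023264006), np.float64(-0.07767172063567569), np.float64(0.15044002406446352), np.float64(-0.15130910230913738)]
side notch y [np.float64(-0.07522288370049146), np.float64(-0.02402223978984909)]
[[-0.913  0.408 -0.001]
 [ 0.408  0.913 -0.001]
 [ 0.    -0.001 -1.   ]]
```

Emit:
drive_tool(
  deltas=[
    {"tx":-4,"ty":-4,"tz":0,"az":-0.117,"claw":0},
    {"tx":-7.5,"ty":-7.2,"az":-0.117,"claw":0},
    {"tx":-11,"ty":-10.5,"az":-0.117,"claw":0},
    {"tx":-14.5,"ty":-14,"az":-0.117,"claw":0},
    {"tx":-18,"ty":-17.2,"az":-0.117,"claw":0},
  ],
)

```text
$.deltas[0]: bad value
```

```bash
cat > d.py <<'E'
from h import *
import sys
from scipy.spatial.transform import Rotation as R
# target: tip point world + tilt ; prints tool-frame shift (cm) and rotvec
tip=np.array(eval(sys.argv[1]));th=float(sys.argv[2])
u=np.array([.2985,.9544,0]);x0=np.array([-.9544,.2985,0])
T=R.from_matrix(np.c_[x0,u,[0,0,-1]])*R.from_rotvec([0,th,0])
s=state();C=R.from_quat(s["ee_rot"],scalar_first=True)
tcp=tip-.025*T.as_matrix()[:,2]
print(s["time_s"],s["eef_pos"].round(4),s["ft_force"].round(2),s["opening"],"shift cm",(C.inv().apply(tcp-s["eef_pos"])*100).round(2),"rot",(C.inv()*T).as_rotvec().round(3))
E
python3 d.py "[.461,.0816,.20]" -.25
```

```text
0.1 [0.2546 0.5704 0.2556] [ 0.07  0.66 -0.62] 0.08537900601592778 shift cm [-38.16 -36.29   3.19] rot [-0.016 -0.25  -0.116]
```

Emit:
drive_tool(
  deltas=[
    {"tx":-3.6,"ty":-3.4,"tz":0,"ax":0,"ay":0,"az":-0.117,"claw":0},
    {"tx":-7.2,"ty":-6.8,"tz":0,"ax":0,"ay":0,"az":-0.117,"claw":0},
    {"tx":-10.8,"ty":-10.2,"tz":0,"ax":0,"ay":0,"az":-0.117,"claw":0},
    {"tx":-14.4,"ty":-13.7,"tz":0,"ax":0,"ay":0,"az":-0.117,"claw":0},
    {"tx":-18,"ty":-17.1,"tz":0,"ax":0,"ay":0,"az":-0.117,"claw":0},
  ],
)

```text
time_s: 0.6
eef_pos: [0.3495, 0.3393, 0.2561]
ee_rot: [-0.0, 0.151, 0.989, -0.0]
ft_force: [1.0, -0.2, -0.1]
opening: 0.0123
grasp_force: 0.0
```

```bash
python3 d.py "[.461,.0816,.20]" -.25
```

```text
0.6 [0.3495 0.3393 0.2561] [ 1.04 -0.24 -0.05] 0.012311643703001193 shift cm [-17.69 -21.28   3.19] rot [-0.    -0.25   0.001]
```

Emit:
drive_tool(
  deltas=[
    {"tx":-3.2,"ty":-3.8,"tz":0,"ax":0,"ay":-0.05,"az":0,"claw":0},
    {"tx":-6.4,"ty":-7.6,"tz":0,"ax":0,"ay":-0.1,"az":0,"claw":0},
    {"tx":-9.6,"ty":-11.4,"tz":0,"ax":0,"ay":-0.15,"az":0,"claw":0},
    {"tx":-12.8,"ty":-15.2,"tz":0,"ax":0,"ay":-0.2,"az":0,"claw":0},
    {"tx":-15.5,"ty":-19,"tz":0,"ax":0,"ay":-0.25,"az":0,"claw":0},
  ],
)

```text
time_s: 1.1
eef_pos: [0.4412, 0.1117, 0.2564]
ee_rot: [0.124, 0.15, 0.981, -0.019]
ft_force: [1.4, 0.4, -0.1]
opening: 0.0003
grasp_force: 0.0
```

```bash
python3 d.py "[.461,.0816,.15]" -.25
```

```text
1.1 [0.4412 0.1117 0.2564] [ 1.38  0.4  -0.07] 0.00031480406560426314 shift cm [-0.04 -2.29  8.5 ] rot [-0.     0.002  0.001]
```

Emit:
drive_tool(
  deltas=[
    {"tx":0,"ty":-2.3,"tz":1.5,"ax":0,"ay":0,"az":0,"claw":0},
    {"tx":0,"ty":-2.3,"tz":4,"ax":0,"ay":0,"az":0,"claw":0},
    {"tx":0,"ty":-2.3,"tz":6.5,"ax":0,"ay":0,"az":0,"claw":0},
    {"tx":0,"ty":-2.3,"tz":7.8,"ax":0,"ay":0,"az":0,"claw":0},
    {"tx":0,"ty":-2.3,"tz":7.8,"ax":0,"ay":0,"az":0,"claw":0},
  ],
)

```text
time_s: 1.6
eef_pos: [0.4512, 0.0853, 0.1789]
ee_rot: [0.122, 0.15, 0.981, -0.02]
ft_force: [-0.6, 0.5, 0.1]
opening: -0.0003
grasp_force: 0.0
```

```bash
python3 d.py "[.461,.0816,.13]" -.25; python3 - <<'E'
from h import *
o=[]
for n,(x,y) in dict(top=(190,190),side=(240,70)).items():
    cr=camera(n)[y:y+140,x:x+140,::-1]
    o.append(cv2.resize(np.clip(cr*2.2,0,255).astype(np.uint8),(400,400),interpolation=cv2.INTER_CUBIC))
cv2.imwrite("pics/d.png",np.hstack(o))
E
```

```text
1.6 [0.4512 0.0853 0.1789] [-0.63  0.47  0.08] -0.0002685149215051068 shift cm [ 0.19 -0.06  2.5 ] rot [-0.002 -0.003  0.   ]
```

View pics/d.png

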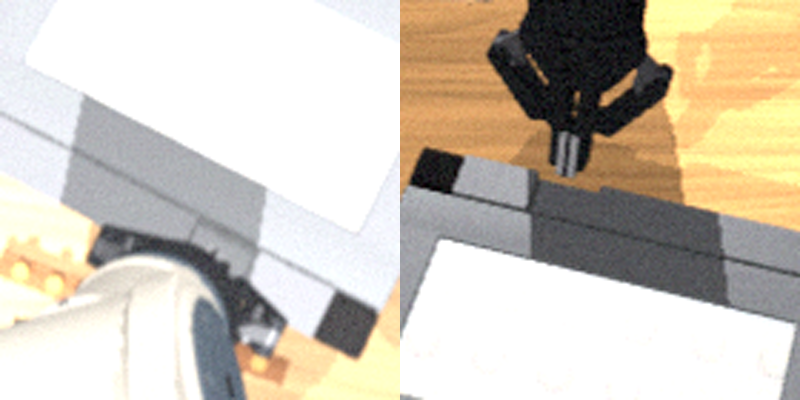

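The closed fingers hang above the notch: in the side crop they are at x≈566, with the notch spanning 530–603. Going down.

Emit:
drive_tool(
  deltas=[
    {"tx":0.1,"ty":0,"tz":1.2,"ax":0,"ay":0,"az":0,"claw":0},
    {"tx":0.2,"ty":0,"tz":2.0,"ax":0,"ay":0,"az":0,"claw":0},
    {"tx":0.2,"ty":0,"tz":2.5,"ax":0,"ay":0,"az":0,"claw":0},
    {"tx":0.25,"ty":0,"tz":2.7,"ax":0,"ay":0,"az":0,"claw":0},
    {"tx":0.25,"ty":0,"tz":2.7,"ax":0,"ay":0,"az":0,"claw":0},
  ],
)

```text
time_s: 2.2
eef_pos: [0.4563, 0.0847, 0.1539]
ee_rot: [0.123, 0.15, 0.981, -0.019]
ft_force: [-0.2, -1.1, -0.1]
opening: 0.0002
grasp_force: 0.0
```

```bash
python3 d.py "[.461,.0816,.117]" -.25
```

```text
2.2 [0.4563 0.0847 0.1539] [-0.2  -1.07 -0.14] 0.00016395101626608485 shift cm [ 0.38 -0.15  1.21] rot [-0. -0.  0.]
```

Emit:
drive_tool(
  deltas=[
    {"tx":0.05,"ty":-0.1,"tz":0.2,"ax":0,"ay":0,"az":0,"claw":0},
    {"tx":0.1,"ty":-0.1,"tz":0.4,"ax":0,"ay":0,"az":0,"claw":0},
    {"tx":0.15,"ty":-0.1,"tz":0.6,"ax":0,"ay":0,"az":0,"claw":0},
    {"tx":0.15,"ty":-0.1,"tz":0.6,"ax":0,"ay":0,"az":0,"claw":0},
  ],
)

```text
time_s: 2.6
eef_pos: [0.4561, 0.0837, 0.1477]
ee_rot: [0.123, 0.15, 0.981, -0.019]
ft_force: [-0.7, -0.7, 1.6]
opening: 0.0001
grasp_force: 1.0
```

```bash
python3 d.py "[.461,.0816,.117]" -.25
```

```text
2.6 [0.4561 0.0837 0.1477] [-0.69 -0.7   1.58] 9.652786019345331e-05 shift cm [ 0.25 -0.06  0.61] rot [0. 0. 0.]
```

Emit:
drive_tool(
  deltas=[
    {"tx":0.05,"ty":0,"tz":0.2,"ax":0,"ay":0,"az":0,"claw":0},
    {"tx":0.1,"ty":0,"tz":0.4,"ax":0,"ay":0,"az":0,"claw":0},
    {"tx":0.13,"ty":0,"tz":0.5,"ax":0,"ay":0,"az":0,"claw":0},
    {"tx":0.13,"ty":0,"tz":0.5,"ax":0,"ay":0,"az":0,"claw":0},
  ],
)

```text
time_s: 3.0
eef_pos: [0.4562, 0.0837, 0.1425]
ee_rot: [0.123, 0.15, 0.981, -0.019]
ft_force: [-0.5, -0.5, 4.7]
opening: 0.0
grasp_force: 2.1
```

```bash
python3 d.py "[.461,.0816,.117]" -.25; python3 - <<'E'
from h import *
cv2.imwrite("pics/e.png",cv2.resize(np.clip(camera("side")[50:250,180:440,::-1]*1.8,0,255).astype(np.uint8),(650,500)))
E
```

```text
3.0 [0.4562 0.0837 0.1425] [-0.52 -0.53  4.73] 3.6843115926602344e-06 shift cm [ 0.12 -0.06  0.1 ] rot [0. 0. 0.]
```

View pics/e.png

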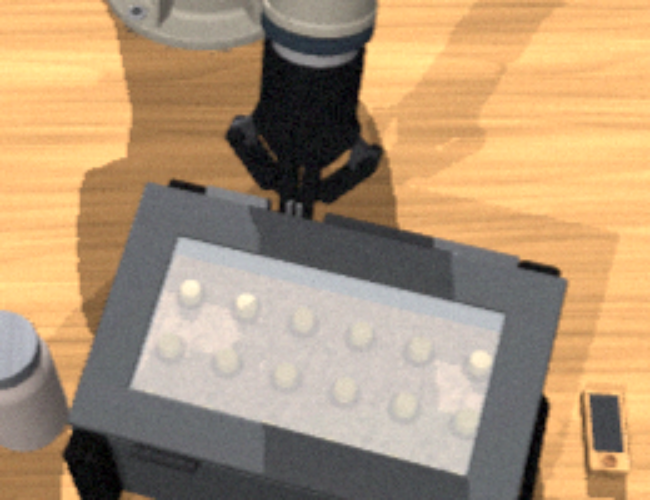

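The picture shows the lid released and rising, its front edge now hiding part of the lip. I'll back the hand off up and to the front.

Emit:
drive_tool(
  deltas=[
    {"tx":0.2,"ty":0,"tz":-1,"ax":0,"ay":0,"az":0,"claw":0},
    {"tx":1.5,"ty":0,"tz":-3,"ax":0,"ay":0,"az":0,"claw":0},
    {"tx":4,"ty":0,"tz":-5,"ax":0,"ay":0,"az":0,"claw":0},
    {"tx":6,"ty":0,"tz":-7,"ax":0,"ay":0,"az":0,"claw":0},
    {"tx":8,"ty":0,"tz":-9,"ax":0,"ay":0,"az":0,"claw":0},
  ],
)

```text
time_s: 3.55
eef_pos: [0.3592, 0.1134, 0.2106]
ee_rot: [0.123, 0.15, 0.981, -0.019]
ft_force: [0.7, 0.1, -0.2]
opening: 0.0004
grasp_force: 0.0
```

Emit:
drive_tool(
  deltas=[
    {"tx":2,"ty":0,"tz":-2,"ax":0,"ay":0,"az":0,"claw":0},
    {"tx":3,"ty":0,"tz":-4,"ax":0,"ay":0,"az":0,"claw":0},
    {"tx":3,"ty":0,"tz":-5,"ax":0,"ay":0,"az":0,"claw":0},
    {"tx":3,"ty":0,"tz":-5,"ax":0,"ay":0,"az":0,"claw":0},
    {"tx":3,"ty":0,"tz":-5,"ax":0,"ay":0,"az":0,"claw":0},
  ],
)

```text
time_s: 4.05
eef_pos: [0.3217, 0.1258, 0.251]
ee_rot: [0.123, 0.15, 0.981, -0.019]
ft_force: [0.2, -0.6, -0.2]
opening: -0.0
grasp_force: 0.0
```

Emit:
drive_tool(
  deltas=[
    {"tx":0,"ty":0,"tz":0,"ax":0,"ay":0,"az":0,"claw":0},
    {"tx":0,"ty":0,"tz":0,"ax":0,"ay":0,"az":0,"claw":0},
    {"tx":0,"ty":0,"tz":0,"ax":0,"ay":0,"az":0,"claw":0},
    {"tx":0,"ty":0,"tz":0,"ax":0,"ay":0,"az":0,"claw":0},
    {"tx":0,"ty":0,"tz":0,"ax":0,"ay":0,"az":0,"claw":0},
  ],
)

```text
time_s: 4.55
eef_pos: [0.3213, 0.1257, 0.2508]
ee_rot: [0.123, 0.15, 0.981, -0.019]
ft_force: [0.2, -0.4, -0.8]
opening: -0.0001
grasp_force: 0.0
```

```bash
python3 - <<'E'
from h import *
o=[np.clip(camera(n)[:,:,::-1]*1.5,0,255).astype(np.uint8) for n in("top","side")]
cv2.imwrite("pics/f.png",cv2.resize(np.hstack(o),(800,300)))
E
```

```text
(no output)
```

View pics/f.png

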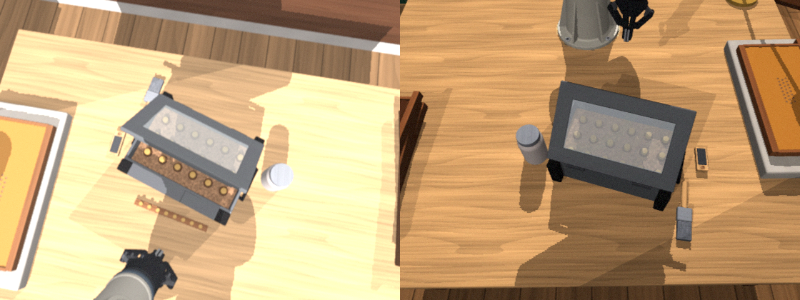

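The lid stands fully open with the inside visible at about (185,175) in the left view. The hand is clear, and the jar, bar, cage and brush are where they were. Handing in.

```bash
python3 -c "
from plant import *
print(close_job())"
```

```text
the job is handed in; nothing more can be done
None
```

The carrier's lid was released by pressing the catch and stands open, the hand is clear of it, nothing around the carrier was moved, and the job was handed in at about 4.7 s.

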